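Make up a kidney-biopsy kit and a smear kit

TASK

Make up the two biopsy kits from the stock on the blue bench pad. In the three-compartment kidney tray stand a specimen pot in the widest compartment, the slim vial in the middle one and the small vial in the narrowest; in the two-compartment smear tray stand the other pot in the wider compartment and the slide mailer in the narrower. They are filled, so keep them upright and set them down on the compartment floors rather than dropping them, and leave the amber jar and the slide box where they are.

Things in the scene. Friction and masses are not known exactly. Their poses are not given: they have to be found in the camera images.
- pot_a_c (a point): filled specimen pot standing upright, one of two identical ones (interchangeable): plain white round pot with a ribbed white screw lid, diameter 48 mm, height 70 mm, about 85 g. The point is its centre, 35 mm above its underside; z along its axis, up
- pot_b_c (a point): filled specimen pot standing upright, one of two identical ones (interchangeable): plain white round pot with a ribbed white screw lid, diameter 48 mm, height 70 mm, about 85 g. The point is its centre, 35 mm above its underside; z along its axis, up
- vial_c (a point): the slim vial: filled clear vial with a white label and a white screw cap, standing upright, diameter 28 mm, height 62 mm, about 45 g. The point is its centre, 31 mm above its underside; z along its axis, up
- minivial_c (a point): the small vial: the smallest container, filled clear vial with a white label and a white screw cap, standing upright, diameter 20 mm, height 50 mm, about 22 g. The point is its centre, 25 mm above its underside; z along its axis, up
- mailer_c (a point): the slide mailer: flat-sided white plastic slide case with a rectangular cap, standing on end, 34 mm (its own x) by 22 mm (its own y) by 80 mm high, about 45 g. The point is its centre, 40 mm above its underside; z up
- kidney_tray: kidney tray: shallow grey plastic tray, fixed to the bench, 74 mm (its own x) by 172 mm (its own y), 15 mm high, with 4 mm walls and a 3 mm floor (walls stand 12 mm above the compartment floor). Three compartments in a row along y, each 66 mm in x and centred on x = 0: the widest 66 mm in y, centre at y = -49 mm; the middle one 50 mm, centre at y = +13 mm; the narrowest 40 mm, centre at y = +62 mm. Origin at the centre of its underside, on the bench; z up
- smear_tray: smear tray: shallow grey plastic tray like the kidney tray, fixed to the bench, 74 mm (its own x) by 122 mm (its own y), 15 mm high, 4 mm walls, 3 mm floor (walls stand 12 mm above the compartment floor). Two compartments in a row along y, each 66 mm in x and centred on x = 0: the wider 66 mm in y, centre at y = -24 mm; the narrower 44 mm, centre at y = +35 mm. Origin at the centre of its underside, on the bench; z up
- big_jar: bystander, not for the kits: loose amber reagent jar with a grey lid beyond the work, diameter 74 mm, height 82 mm. Origin at the centre of its underside
- slide_box: bystander, not for the kits: loose dark-blue slide storage box beyond the work, 85 mm (its own x) by 170 mm (its own y) by 32 mm high. Origin at the centre of its underside
There are look-alikes about, which are no part of the job. Leave any black look-alike of the part that bears vial_c alone.

How it is judged (in metres and radians):
At the end, for the whole second after the job is handed in: A pot, the slim vial and the small vial stand in the widest, middle and narrowest compartments of the kidney tray; the other pot and the slide mailer in the wider and narrower ones of the smear tray; each on the compartment floor (within 5 mm), upright within 0.1 rad, at rest (((x of pot_a_c in the frame of kidney_tray between -0.026 and 0.026 m and y of pot_a_c in the frame of kidney_tray between -0.071 and -0.027 m and z of pot_a_c in the frame of kidney_tray between 0.033 and 0.043 m and x of pot_b_c in the frame of smear_tray between -0.026 and 0.026 m and y of pot_b_c in the frame of smear_tray between -0.046 and -0.002 m and z of pot_b_c in the frame of smear_tray between 0.033 and 0.043 m) or (x of pot_b_c in the frame of kidney_tray between -0.026 and 0.026 m and y of pot_b_c in the frame of kidney_tray between -0.071 and -0.027 m and z of pot_b_c in the frame of kidney_tray between 0.033 and 0.043 m and x of pot_a_c in the frame of smear_tray between -0.026 and 0.026 m and y of pot_a_c in the frame of smear_tray between -0.046 and -0.002 m and z of pot_a_c in the frame of smear_tray between 0.033 and 0.043 m)) and x of vial_c in the frame of kidney_tray between -0.026 and 0.026 m and y of vial_c in the frame of kidney_tray between -0.004 and 0.03 m and z of vial_c in the frame of kidney_tray between 0.029 and 0.039 m and x of minivial_c in the frame of kidney_tray between -0.026 and 0.026 m and y of minivial_c in the frame of kidney_tray between 0.048 and 0.076 m and z of minivial_c in the frame of kidney_tray between 0.023 and 0.033 m and x of mailer_c in the frame of smear_tray between -0.026 and 0.026 m and y of mailer_c in the frame of smear_tray between 0.02 and 0.05 m and z of mailer_c in the frame of smear_tray between 0.038 and 0.048 m and angle between each of pot_a_c, pot_b_c, vial_c, minivial_c, mailer_c's own z axis and vertical below 0.1 rad and linear speed of each of pot_a, pot_b, vial, minivial, mailer below 0.02 m/s and angular speed of each of pot_a, pot_b, vial, minivial, mailer below 0.2 rad/s); the robot touches nothing.
It fails at once if a filled container or the slide mailer is tipped by more than 0.5 rad (angle between any of pot_a_c, pot_b_c, vial_c, minivial_c, mailer_c's own z axis and vertical above 0.5 rad).
It fails at once if a container or the slide mailer is dropped (more than 0.65 m/s with its centre below 70 mm: a fall of about 20 mm or more) ((linear speed of pot_a above 0.65 m/s and height (world z) of pot_a_c below 0.07 m) or (linear speed of pot_b above 0.65 m/s and height (world z) of pot_b_c below 0.07 m) or (linear speed of vial above 0.65 m/s and height (world z) of vial_c below 0.07 m) or (linear speed of minivial above 0.65 m/s and height (world z) of minivial_c below 0.07 m) or (linear speed of mailer above 0.65 m/s and height (world z) of mailer_c below 0.07 m)).
It fails at once if the amber jar or the slide box is shifted by more than 30 mm (distance of any of big_jar, slide_box from where it was at the start of the episode above 0.03 m).
It also fails if it takes over 120 s, if anything falls off the work surface, if the arm or the gripper's body presses on something with over 40 N, if the wrist force passes 120 N, or if a joint passes its speed limit or range.

ROBOT

A 6-joint arm with a two-finger parallel gripper is mounted at the origin on the work surface. World frame = base frame: x ahead of the robot, y to its left, z up, the work surface at z = 0. Lengths are in mm, angles in rad, forces in N, time in s.
With the tool pointing down it reaches from about 350 to 875 mm from the base axis. Payload 4.2 kg.
Tool frame: the origin (TCP) lies midway between the tips of the shut fingers; the grasp point (between the pads) lies 19 mm behind it; x points along the fingers, y is the direction in which the jaws open and shut, and the axes are right-handed (so a half turn about x gives the same grasp; the last joint's range is limited). The gripper opens to 85 mm and grips with 20 to 120 N. Pads are 22 mm wide; open, the fingers measure 114 mm over their backs; the gripper's body (76 mm by 85 mm) begins 54 mm behind the grasp point. The pads swing forward as they close: fully open they stand 13 mm farther back than shut.
Start: joints at [-0.868, 0.385, 0.008, 0, -1.194, -0.259], TCP at [268.371, -564.426, 202.512] pointing down, gripper open.
Joint ranges: [-3.14, 3.14], [-1.21, 2.06], [-1.07, 1.41], [-3.16, 2.05], [-2.99, -0.16], [-3.1, 3.1]. Speed limits (rad/s): [2.79, 2.79, 3.14, 3.14, 3.14, 3.14].

INTERFACE

Orientations are given as a unit quaternion [x, y, z, w].
In Python, from bench import readout, imaging, arm gives the robot as it stands.
- The arm moves only by the tool arm_command, never from a script. Its argument "increments" is a list of rows, each a list of 3 entries, a list of its own where there are three numbers: the turn, a rotation vector about the world's x, y, z in degrees, then the shift along the world's x, y, z in mm, then the closure, from 0 (fully open) to 1 (shut). In form: [[[ax, ay, az], [tx, ty, tz], fingers], ...]. A call has exactly 5 rows; each row is the pose to reach, as a shift and turn from the pose measured when the call began; what a row does not reach only later rows make up. A row lasts 1/10 s, in which the tool goes at most 50 mm and 8.59 degrees, less where a joint would pass 70% of its speed; a pose out of reach is approached as far as the arm can. A call with a gripper value outside its range is refused whole. The fingers move at their own pace and stop on an object; the grip force is fixed at half the most. Time passes only in rows, so rows that repeat a pose let the fingers close, or fill a call up. It gives the time, the measured TCP pose, the force and the opening at its end, in the units of the state.
- readout.read_state(): the state, without advancing time (a new reading comes with each control period).
- imaging.get_image(name): name is "scene" or "top" or "wrist"; returns (picture, depth): 480x640x3 uint8, blue, green, red; 480x640 float32, mm along the optical axis (not along the pixel's ray), 0 where there is no reading.
- imaging.camera_info(name): a dict with "vfov" (degrees; the focal length in pixels is half the picture's height over the tangent of half this angle, whatever the lens; pixels are square), "cx", "cy" (the principal point, pixels), "D" ([k1, k2, p1, p2, k3] as OpenCV has them; the pictures are not rectified), "eye" and "rotation" of the camera in the world; the wrist camera has in their place "T_tool_cam" (4x4, takes a point from camera to tool coordinates, whose origin is the TCP and whose axes are the tool frame's). Camera axes: x right, y down, z forward; pixel columns grow to the right and rows downward; lengths in mm; the calibration is good to about 2 mm. A picture is of the moment at which its call begins: read the wrist's pose just before it. camera_info takes no time and is no camera call.
- arm.job_done(): hands the job in, once; it reports no verdict.
The state is a dict: "clock": time; "joints": joint angles; "joint_vel": joint speeds; "joint_efforts": joint torques, N m; "position": TCP position; "ee_rot": TCP orientation; "contact_force": force on the tool from outside, world axes, zero at the start; "wrist_torque": the same for the moment, N m; "gripper_width": finger opening in mm.
Only numpy, scipy, OpenCV 4.12 (cv2) and the standard library are available. Lean on these libraries where they do the work, as an engineer would, in place of code of your own. Each camera call takes 0.05 s, during which the arm holds its last target. There are 200 camera calls.

## Working session

There is one attempt and no reset: what is moved stays moved. The work goes in short steps, Python scripts to look and compute and a tool call to move; the robot and the scene stay as the last step left them, time stands still between calls to the robot, and variables do not carry over. Pictures are saved under pics/ and viewed, about 12 in all and at most 16, crops included, and the job is handed in when it is done.

Besides the shell and the picture viewer there is one more tool, called after "Call:" as a command line: name --argument value ..., lists and objects as JSON in quotes. arm_command: Moves the arm, as the interface text tells. Its arguments: {"type":"object","properties":{"increments":{"type":"array","items":{"type":"array"}}},"required":["increments"]}

```bash
ls; mkdir -p pics
python3 - <<'E'
from bench import readout, imaging
import cv2
s=readout.read_state(); print(s)
for n in ["top","scene"]:
    p,d=imaging.get_image(n); cv2.imwrite(f"pics/{n}0.png",p); import numpy as np; np.save(f"pics/{n}0.npy",d)
    print(n,imaging.camera_info(n))
print(imaging.camera_info("wrist"))
E
```

```text
pics
{'clock': 0.0, 'joints': array([-8.68416582e-01,  3.85546100e-01,  6.63602050e-03, -5.00632126e-04,
       -1.19399273e+00, -2.58614421e-01]), 'joint_vel': array([-4.82198788e-04,  2.79429450e-04, -4.10072033e-04,  1.35649702e-05,
        4.48831437e-04,  5.41978407e-04]), 'joint_efforts': array([ 2.54318647e-04, -3.92286479e+01,  1.88405585e+01,  4.18625370e+00,
       -4.61152667e-03,  8.62172158e-06]), 'position': array([ 268.0887911 , -563.87265334,  201.43170515]), 'ee_rot': array([-0.15481027,  0.68998429,  0.1562832 ,  0.68958758]), 'contact_force': array([ 0.92695145, -0.90732547,  0.09998001]), 'wrist_torque': array([ 0.07832719, -0.01388573, -0.03542905]), 'gripper_width': 85.70507384927082}
top {'vfov': 53.13212402716643, 'cx': 317.6110407835983, 'cy': 246.19573011486096, 'D': array([-0.11572679,  0.        ,  0.        ,  0.        ,  0.        ]), 'eye': array([ 497.30857463,    2.66469486, 1039.20173521]), 'rotation': array([-0.70435343,  0.70630785, -0.04390733,  0.05556619])}
scene {'vfov': 51.34589252792432, 'cx': 321.3074445503926, 'cy': 244.9607601710908, 'D': array([0.03073182, 0.        , 0.        , 0.        , 0.        ]), 'eye': array([1179.97373535, -334.04377165,  507.5015875 ]), 'rotation': array([ 0.76365894,  0.44707439, -0.23290294, -0.403368  ])}
{'vfov': 60.78186064467809, 'cx': 318.90364052116087, 'cy': 241.7587540907166, 'D': array([-0.06329349,  0.        ,  0.        ,  0.        ,  0.        ]), 'T_tool_cam': array([[ 7.46165853e-05, -3.10216919e-01,  9.50665797e-01,
        -1.71326859e+02],
       [ 9.99999925e-01, -3.38863251e-04, -1.89065068e-04,
         1.08634445e+00],
       [ 3.80796885e-04,  9.50665739e-01,  3.10216871e-01,
        -7.95055966e+01],
       [ 0.00000000e+00,  0.00000000e+00,  0.00000000e+00,
         1.00000000e+00]])}
```

View pics/top0.png

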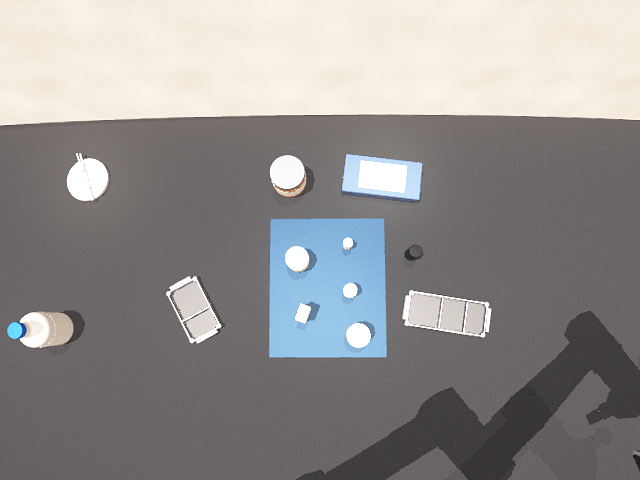

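View pics/scene0.png

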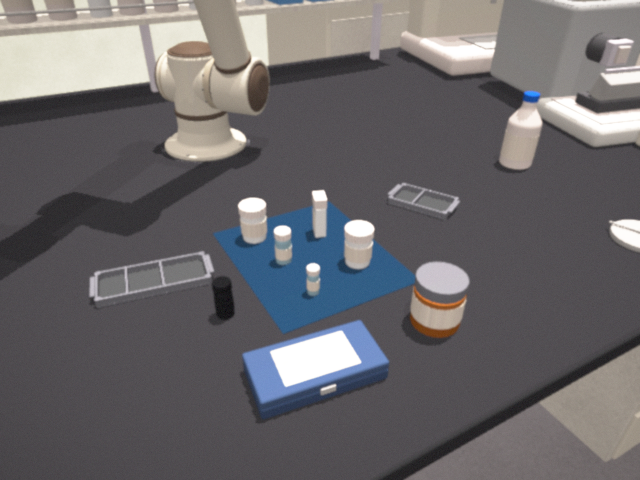

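```bash
cat > h.py <<'E'
import numpy as np, cv2
from scipy.spatial.transform import Rotation as R
from bench import readout, imaging
def cam(n, s=None):
    c=imaging.camera_info(n); f=240/np.tan(np.radians(c["vfov"]/2))
    K=np.array([[f,0,c["cx"]],[0,f,c["cy"]],[0,0,1]])
    if n=="wrist":
        T=np.eye(4);T[:3,:3]=R.from_quat(s["ee_rot"]).as_matrix();T[:3,3]=s["position"]
        T=T@c["T_tool_cam"]; return K,c["D"],T[:3,:3],T[:3,3]
    return K,c["D"],R.from_quat(c["rotation"]).as_matrix(),c["eye"]
def rays(C,uv):
    K,D,Rm,e=C; u=cv2.undistortPoints(np.float64(uv).reshape(-1,1,2),K,D)[:,0]
    return np.c_[u,np.ones(len(u))]@Rm.T
def onplane(C,uv,z):
    r=rays(C,uv); return C[3]+r*((z-C[3][2])/r[:,2])[:,None]
def bydepth(C,uv,d): 
    return C[3]+rays(C,uv)*np.asarray(d)[:,None]
E
python3 - <<'E'
from h import *
p=cv2.imread("pics/top0.png");d=np.load("pics/top0.npy");C=cam("top")
vv,uu=np.mgrid[0:480,0:640]
P=bydepth(C,np.c_[uu.ravel(),vv.ravel()],d.ravel()).reshape(480,640,3)
for n,(u,v),r,h in [("potA",(297,259),16,70),("potB",(358,335),16,70),("vial",(350,290),11,62),("mini",(348,243),9,50),("mailer",(303,313),14,80),("black",(414,253),12,62),("jar",(288,170),26,82)]:
    m=np.zeros((480,640),bool); m[v-r:v+r,u-r:u+r]=1
    t=m&(P[...,2]>h-12); q=P[t]
    m2=m&(p.min(2)>150)
    print(n,t.sum(),"z",np.median(q[:,2]).round(1) if len(q) else 0,"cen",(np.mean(q[:,:2],0)).round(1),"ext",q[:,:2].min(0).round(),q[:,:2].max(0).round(), cv2.minAreaRect(q[:,:2].astype(np.float32)))
g=p.astype(int); sat=g.max(2)-g.min(2)
m=((g.min(2)>85)&(sat<30)).astype(np.uint8)
for n,(x0,x1,y0,y1) in [("kid",(395,500,283,345)),("smear",(158,230,270,350))]:
    mm=np.zeros_like(m); mm[y0:y1,x0:x1]=m[y0:y1,x0:x1]
    v,u=np.nonzero(mm); Q=onplane(C,np.c_[u,v],15)[:,:2].astype(np.float32)
    rr=cv2.minAreaRect(Q); print(n,rr,cv2.boxPoints(rr).round(0).tolist())
    # floors
    gr=g.mean(2); fl=((gr>105)&(gr<190)).astype(np.uint8)*mm; fl=cv2.erode(fl,np.ones((3,3)))
    k,l,st,ce=cv2.connectedComponentsWithStats(fl)
    for i in range(1,k):
        if st[i,4]>60: print(st[i],onplane(C,[ce[i]],3).round(1))
print(onplane(C,[(271,219),(384,219),(386,356),(270,357)],0).round(0))
s=p[270:350,150:240]; k=p[280:345,395:500]
o=np.zeros((520,800,3),np.uint8); o[:480,:]=0
a=cv2.resize(s,None,fx=4.2,fy=4.2); b=cv2.resize(k,None,fx=4,fy=4); o[:a.shape[0],:a.shape[1]]=a; o[:b.shape[0],380:380+b.shape[1]]=b
cv2.imwrite("pics/trays.png",o)
E
```

```text
potA 432 z 71.2 cen [608.9  61.2] ext [497.   3.] [633.  85.] ((561.7203369140625, 45.56467819213867), (149.40213012695312, 46.37495422363281), 18.515588760375977)
potB 452 z 71.2 cen [456.2 -61.7] ext [434. -86.] [497.   3.] ((462.4794921875, -38.18177795410156), (96.96493530273438, 46.0845947265625), 74.96671295166016)
vial 150 z 63.1 cen [544.5 -45.8] ext [497. -59.] [558.   3.] ((525.9630126953125, -26.942066192626953), (25.812116622924805, 82.40006256103516), 44.68193054199219)
mini 73 z 51.0 cen [644.4 -43.3] ext [636. -53.] [655. -34.] ((644.8203735351562, -43.083045959472656), (17.906564712524414, 18.480308532714844), 44.1065559387207)
mailer 186 z 81.1 cen [499.7  48.5] ext [482.   3.] [517.  64.] ((494.3394775390625, 33.352088928222656), (56.278560638427734, 31.895057678222656), 71.40804290771484)
black 152 z 63.3 cen [ 623.  -179.2] ext [ 497. -196.] [637.   3.] ((560.0386962890625, -98.80645751953125), (26.464338302612305, 237.11920166015625), 38.09294128417969)
jar 990 z 83.5 cen [784.5  81. ] ext [497.   3.] [825. 119.] ((666.462646484375, 32.62550354003906), (335.9853210449219, 71.81172943115234), 22.108713150024414)
kid ((497.32464599609375, -257.41595458984375), (226.72122192382812, 130.07533264160156), 89.20709228515625) [[431.0, -370.0], [561.0, -372.0], [564.0, -145.0], [434.0, -143.0]]
[396 284  32  60 590] [[ 493.5 -162.7    3. ]]
[417 284  35   9 146] [[ 554.5 -228.8    3. ]]
smear ((507.39898681640625, 287.659423828125), (170.63421630859375, 157.60006713867188), 0.9241123199462891) [[421.0, 365.0], [423.0, 207.0], [594.0, 210.0], [591.0, 368.0]]
[201 271  28  51 555] [[545.6 233.2   3. ]]
[[ 706.  123.    0.]
 [ 705. -127.    0.]
 [ 408. -126.    0.]
 [ 406.  122.    0.]]
```

View pics/trays.png

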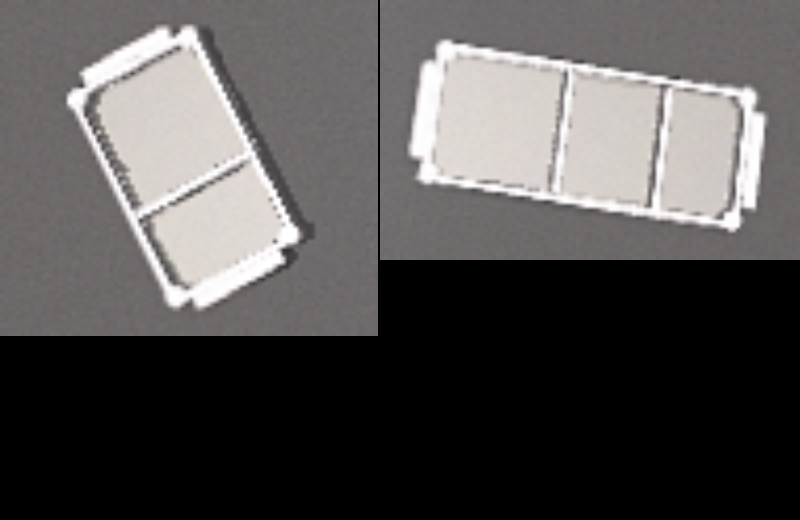

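Run:
```python
from h import *
p=cv2.imread("pics/top0.png");d=np.load("pics/top0.npy");C=cam("top")
vv,uu=np.mgrid[0:480,0:640]
P=bydepth(C,np.c_[uu.ravel(),vv.ravel()],d.ravel()).reshape(480,640,3)
for n,(u,v),r,h in [("potA",(297,259),16,70),("potB",(358,335),16,70),("vial",(350,290),11,62),("mini",(348,243),9,50),("mailer",(303,313),14,80),("black",(414,253),12,62)]:
    m=np.zeros((480,640),bool); m[v-r:v+r,u-r:u+r]=1
    q=P[m&(d>0)&(P[...,2]>h-8)&(P[...,2]<h+8)]
    print(n,"cen",(np.mean(q[:,:2],0)).round(1),cv2.minAreaRect(q[:,:2].astype(np.float32)))
g=p.astype(int).mean(2)
for n,(x0,x1,y0,y1),loc in [("kid",(395,500,283,345),[-49,13,62]),("smear",(158,230,270,350),[-24,35])]:
    for lo in (150,):
        fl=np.zeros((480,640),np.uint8); fl[y0:y1,x0:x1]=((g>lo)&(g<225))[y0:y1,x0:x1]
        k,l,st,ce=cv2.connectedComponentsWithStats(cv2.morphologyEx(fl,cv2.MORPH_OPEN,np.ones((3,3))),connectivity=4)
        for i in range(1,k):
            if st[i,4]>100: 
                v,u=np.nonzero(l==i);Q=onplane(C,np.c_[u,v],3)[:,:2].astype(np.float32)
                print(n,st[i],onplane(C,[ce[i]],3).round(1),cv2.minAreaRect(Q))
s=readout.read_state(); print(R.from_quat(s["ee_rot"]).as_matrix().round(2))
```

```text
potA cen [610.2  61.9] ((610.9189453125, 62.040489196777344), (45.966392517089844, 46.40852737426758), 80.43815612792969)
potB cen [456.  -62.1] ((456.56683349609375, -62.813201904296875), (46.270591735839844, 45.55659484863281), 89.3347396850586)
vial cen [545.6 -46.8] ((544.8817138671875, -46.874847412109375), (24.520551681518555, 26.264713287353516), 89.61000061035156)
mini cen [644.4 -43.3] ((644.8203735351562, -43.083045959472656), (17.906564712524414, 18.480308532714844), 44.1065559387207)
mailer cen [499.7  49.2] ((499.7374572753906, 49.399391174316406), (22.416820526123047, 31.895057678222656), 71.40804290771484)
black cen [ 624.7 -181.9] ((625.195556640625, -181.61175537109375), (25.93824005126953, 26.643951416015625), 44.10919952392578)
kid [408 294  33  34 891] [[ 505.3 -208.4    3. ]] ((505.2152099609375, -208.30279541015625), (64.22799682617188, 67.75991821289062), 80.49925231933594)
kid [440 298  25  33 669] [[ 495.4 -269.6    3. ]] ((495.6789855957031, -269.8619384765625), (47.26813507080078, 66.76226806640625), 81.03015899658203)
kid [465 302  20  32 506] [[ 486.7 -317.8    3. ]] ((486.3543701171875, -318.41644287109375), (37.48738479614258, 65.64411163330078), 80.82088470458984)
smear [174 282  34  36 785] [[528.4 298.6   3. ]] ((528.8351440429688, 298.9282531738281), (64.29930877685547, 60.599029541015625), 28.695430755615234)
smear [186 310  31  28 528] [[476.6 271.4   3. ]] ((476.3179626464844, 271.31488037109375), (41.778831481933594, 61.6774787902832), 26.66192054748535)
[[-0.   -0.43  0.9 ]
 [ 0.    0.9   0.43]
 [-1.    0.   -0.  ]]
```

Call:
arm_command --increments '[[[0,0,8],[18,46,0],0],[[0,0,16],[36,92,0],0],[[0,0,24],[54,138,0],0],[[0,0,32],[72,184,0],0],[[0,0,40],[90,230,0],0]]'

```text
clock: 0.6
position: [358.2, -332.0, 201.2]
ee_rot: [-0.383, 0.594, 0.384, 0.594]
contact_force: [0.8, 0.5, 0.2]
gripper_width: 85.6
```

```bash
cat > st.py <<'E'
from h import *
s=readout.read_state(); M=R.from_quat(s["ee_rot"]).as_matrix()
print("t",round(s["clock"],2),"pos",s["position"].round(1),"jaw",np.degrees(np.arctan2(M[1,1],M[0,1])).round(1),"down",M[:,0].round(3),"w",round(s["gripper_width"],1),"F",s["contact_force"].round(1),"j",s["joints"].round(2))
E
python3 st.py
```

```text
t 0.6 pos [ 358.2 -332.   201.2] jaw 155.7 down [-0.002  0.001 -1.   ] w 85.6 F [0.8 0.5 0.2] j [-0.41  0.15 -0.32 -0.   -1.1  -0.01]
```

Call:
arm_command --increments '[[[0,0,5],[17,46,0],0],[[0,0,10],[34,92,0],0],[[0,0,15],[51,138,-10],0],[[0,0,15],[68,184,-20],0],[[0,0,15],[84,230,-30],0]]'

```text
clock: 1.1
position: [442.3, -100.0, 170.9]
ee_rot: [-0.457, 0.539, 0.459, 0.538]
contact_force: [1.3, 0.1, -1.4]
gripper_width: 85.4
```

Call:
arm_command --increments '[[[0,0,0],[8,20,0],0],[[0,0,0],[14,39,0],0],[[0,0,0],[14,39,-20],0],[[0,0,0],[14,39,-30],0],[[0,0,0],[14,39,-30],0]]'

```text
clock: 1.6
position: [454.7, -61.3, 139.2]
ee_rot: [-0.456, 0.541, 0.459, 0.537]
contact_force: [-0.2, 0.0, -0.2]
gripper_width: 85.1
```

```bash
python3 st.py
python3 - <<'E'
from h import *
s=readout.read_state()
p,d=imaging.get_image("wrist"); cv2.imwrite("pics/w1.png",p)
E
```

```text
t 1.6 pos [454.7 -61.3 139.2] jaw 170.7 down [-0.007  0.    -1.   ] w 85.1 F [-0.2  0.  -0.2] j [ 0.22  0.17 -0.47 -0.   -0.94 -0.38]
```

View pics/w1.png

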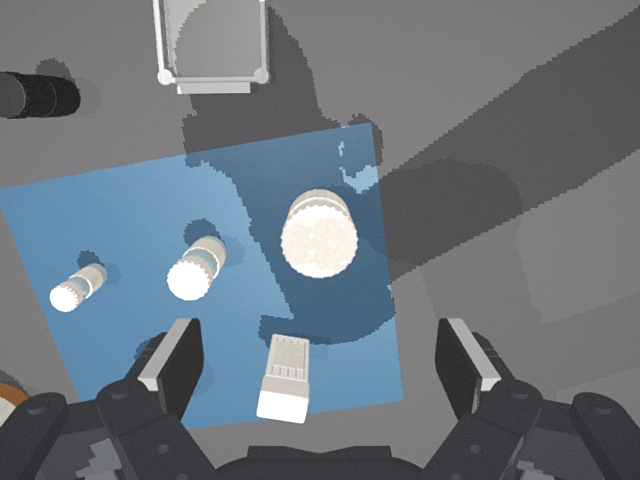

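The wrist view shows the near pot at about (320,240), centred between the pads; vials are to its left, mailer below, kidney tray at the top. Descend.

Call:
arm_command --increments '[[[0,0,0],[1,-1,-35],0],[[0,0,0],[1,-1,-75],0],[[0,0,0],[1,-1,-105],0],[[0,0,0],[1,-1,-114],0],[[0,0,0],[1,-1,-114],0.2]]'

```text
clock: 2.15
position: [456.4, -62.9, 25.9]
ee_rot: [-0.457, 0.541, 0.459, 0.537]
contact_force: [0.1, 0.8, -0.0]
gripper_width: 72.9
```

Call:
arm_command --increments '[[[0,0,0],[0,0,0],1],[[0,0,0],[0,0,0],1],[[0,0,0],[0,0,0],1],[[0,0,0],[0,0,0],1],[[0,0,0],[0,0,0],1]]'

```text
clock: 2.65
position: [457.9, -62.8, 28.0]
ee_rot: [-0.458, 0.539, 0.458, 0.538]
contact_force: [-1.5, -0.3, 7.4]
gripper_width: 45.5
```

Call:
arm_command --increments '[[[0,0,0],[0,0,20],1],[[0,0,0],[0,0,50],1],[[0,0,0],[5,-15,80],1],[[0,0,0],[15,-45,90],1],[[0,0,0],[28,-85,90],1]]'

```text
clock: 3.15
position: [488.1, -147.9, 121.9]
ee_rot: [-0.46, 0.537, 0.457, 0.54]
contact_force: [1.8, 0.6, -0.1]
gripper_width: 45.8
```

Call:
arm_command --increments '[[[0,0,0],[10,-30,0],1],[[0,0,0],[18,-56,0],1],[[0,0,0],[18,-59,0],1],[[0,0,0],[18,-59,0],1],[[0,0,0],[18,-59,0],1]]'

```text
clock: 3.65
position: [505.8, -206.3, 122.2]
ee_rot: [-0.46, 0.536, 0.457, 0.54]
contact_force: [-0.1, 0.5, -0.4]
gripper_width: 45.6
```

```bash
python3 st.py
python3 - <<'E'
from h import *
p,d=imaging.get_image("wrist"); cv2.imwrite("pics/w2.png",p)
E
```

```text
t 3.65 pos [ 505.8 -206.3  122.2] jaw 170.9 down [ 0.006 -0.    -1.   ] w 45.6 F [-0.1  0.5 -0.4] j [-0.09  0.32 -0.31 -0.   -0.94 -0.07]
```

View pics/w2.png

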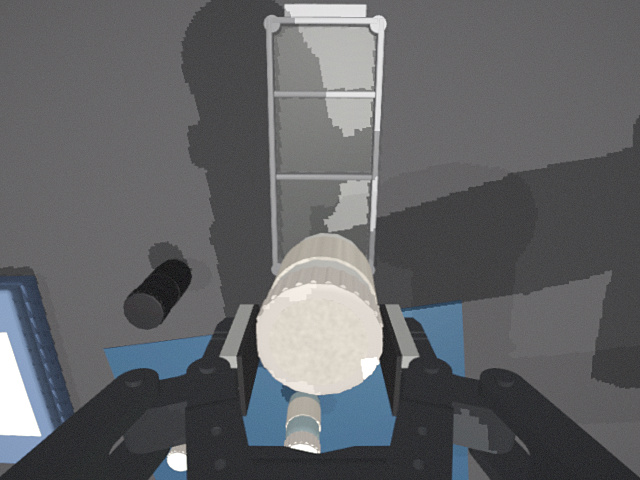

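The pot hangs centred (320,340) over the wide compartment, tray aligned with the tool. Lower it.

Call:
arm_command --increments '[[[0,0,0],[-1,-2,-30],1],[[0,0,0],[-1,-2,-60],1],[[0,0,0],[-1,-2,-80],1],[[0,0,0],[-1,-2,-86],1],[[0,0,0],[-1,-2,-88],1]]'

```text
clock: 4.2
position: [504.8, -207.5, 34.0]
ee_rot: [-0.461, 0.536, 0.458, 0.539]
contact_force: [-0.1, -0.1, -0.6]
gripper_width: 45.5
```

Call:
arm_command --increments '[[[0,0,0],[0,0,-1],1],[[0,0,0],[0,0,-2],1],[[0,0,0],[0,0,-3],1],[[0,0,0],[0,0,-4],1],[[0,0,0],[0,0,-4],1]]'

```text
clock: 4.7
position: [505.3, -207.7, 31.0]
ee_rot: [-0.461, 0.536, 0.458, 0.539]
contact_force: [-0.3, 0.2, 4.4]
gripper_width: 45.3
```

Call:
arm_command --increments '[[[0,0,0],[0,0,-1],0.3],[[0,0,0],[0,0,-1],0],[[0,0,0],[0,0,0],0],[[0,0,0],[0,0,0],0],[[0,0,0],[0,0,15],0]]'

```text
clock: 5.2
position: [503.6, -207.4, 44.2]
ee_rot: [-0.46, 0.537, 0.459, 0.538]
contact_force: [0.2, 0.7, -0.1]
gripper_width: 85.8
```

Call:
arm_command --increments '[[[0,0,0],[0,0,40],0],[[0,0,0],[0,0,80],0],[[0,0,0],[10,30,90],0],[[0,0,0],[20,75,90],0],[[0,0,0],[32,120,90],0]]'

```text
clock: 5.7
position: [535.9, -86.4, 135.1]
ee_rot: [-0.459, 0.537, 0.458, 0.539]
contact_force: [2.4, 0.3, 0.9]
gripper_width: 85.6
```

Call:
arm_command --increments '[[[0,0,0],[5,25,0],0],[[0,0,0],[9,39,0],0],[[0,0,0],[9,40,-15],0],[[0,0,0],[9,40,-45],0],[[0,0,0],[9,40,-60],0]]'

```text
clock: 6.2
position: [543.4, -46.8, 72.9]
ee_rot: [-0.459, 0.538, 0.459, 0.539]
contact_force: [-0.4, -0.4, -0.1]
gripper_width: 85.4
```

```bash
python3 st.py
python3 - <<'E'
from h import *
p,d=imaging.get_image("wrist"); cv2.imwrite("pics/w3.png",p)
E
```

```text
t 6.2 pos [543.4 -46.8  72.9] jaw 170.9 down [ 0.001  0.001 -1.   ] w 85.4 F [-0.4 -0.4 -0.1] j [ 0.21  0.38 -0.36 -0.   -0.83 -0.37]
```

View pics/w3.png

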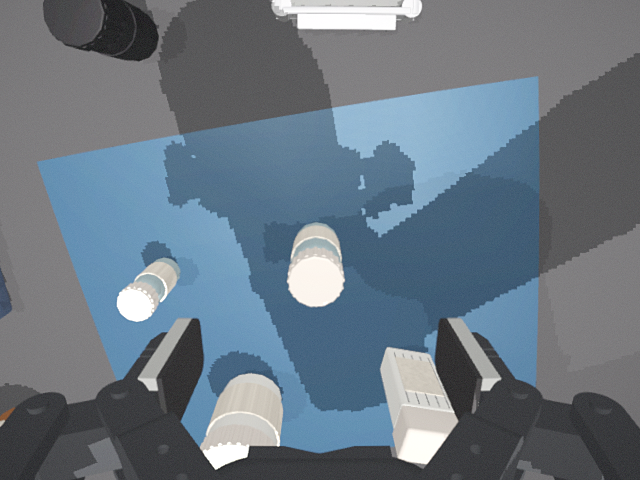

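Vial centred at (317,270) between the pads.

Call:
arm_command --increments '[[[0,0,0],[2,0,-20],0],[[0,0,0],[2,0,-42],0],[[0,0,0],[2,0,-51],0],[[0,0,0],[2,0,-51],0],[[0,0,0],[2,0,-51],0.5]]'

```text
clock: 6.75
position: [544.8, -47.2, 20.8]
ee_rot: [-0.458, 0.539, 0.459, 0.538]
contact_force: [-0.1, -0.1, -0.2]
gripper_width: 73.1
```

Call:
arm_command --increments '[[[0,0,0],[0,0,0],1],[[0,0,0],[0,0,0],1],[[0,0,0],[0,0,0],1],[[0,0,0],[0,0,0],1],[[0,0,0],[0,0,0],1]]'

```text
clock: 7.25
position: [545.5, -47.1, 21.9]
ee_rot: [-0.458, 0.538, 0.459, 0.538]
contact_force: [-1.3, 0.0, 5.3]
gripper_width: 25.2
```

Call:
arm_command --increments '[[[0,0,0],[0,0,25],1],[[0,0,0],[0,0,60],1],[[0,0,0],[-4,-18,95],1],[[0,0,0],[-12,-55,105],1],[[0,0,0],[-22,-98,105],1]]'

```text
clock: 7.75
position: [525.0, -145.3, 129.4]
ee_rot: [-0.461, 0.536, 0.458, 0.539]
contact_force: [0.6, 0.2, -0.2]
gripper_width: 25.1
```

Call:
arm_command --increments '[[[0,0,0],[-10,-45,0],1],[[0,0,0],[-20,-88,0],1],[[0,0,0],[-27,-115,0],1],[[0,0,0],[-28,-123,0],1],[[0,0,0],[-28,-123,0],1]]'

```text
clock: 8.25
position: [496.5, -269.0, 129.0]
ee_rot: [-0.46, 0.537, 0.458, 0.539]
contact_force: [-0.1, 0.9, -0.7]
gripper_width: 25.3
```

Call:
arm_command --increments '[[[0,0,0],[-1,-1,-30],1],[[0,0,0],[-1,-1,-65],1],[[0,0,0],[-1,-1,-90],1],[[0,0,0],[-1,-1,-99],1],[[0,0,0],[-1,-1,-101],1]]'

```text
clock: 8.75
position: [495.4, -268.9, 27.1]
ee_rot: [-0.46, 0.537, 0.459, 0.539]
contact_force: [0.7, -0.4, 0.4]
gripper_width: 25.4
```

Call:
arm_command --increments '[[[0,0,0],[0,0,-1],1],[[0,0,0],[0,0,-2],1],[[0,0,0],[0,0,-3],1],[[0,0,0],[0,0,-4],1],[[0,0,0],[0,0,-4],1]]'

```text
clock: 9.25
position: [496.4, -269.3, 24.9]
ee_rot: [-0.46, 0.536, 0.458, 0.539]
contact_force: [-1.2, 1.0, 5.5]
gripper_width: 25.4
```

Touching the floor; open, back off and head to the small vial at (644.6,-43).

Call:
arm_command --increments '[[[0,0,0],[0,0,-1],0.3],[[0,0,0],[0,0,-1],0],[[0,0,0],[0,0,0],0],[[0,0,0],[0,0,0],0],[[0,0,0],[0,0,15],0]]'

```text
clock: 9.75
position: [494.7, -268.8, 38.2]
ee_rot: [-0.459, 0.537, 0.459, 0.538]
contact_force: [0.3, 0.2, 0.2]
gripper_width: 85.4
```

Call:
arm_command --increments '[[[0,0,0],[0,0,40],0],[[0,0,0],[0,0,80],0],[[0,0,0],[10,15,100],0],[[0,0,0],[35,50,105],0],[[0,0,0],[60,90,105],0]]'

```text
clock: 10.25
position: [555.8, -178.7, 145.0]
ee_rot: [-0.459, 0.537, 0.458, 0.54]
contact_force: [0.3, 0.2, 0.3]
gripper_width: 85.2
```

Call:
arm_command --increments '[[[0,0,0],[25,35,0],0],[[0,0,0],[48,73,0],0],[[0,0,0],[70,108,0],0],[[0,0,0],[86,130,0],0],[[0,0,0],[88,135,-10],0]]'

```text
clock: 10.75
position: [646.4, -41.0, 135.6]
ee_rot: [-0.461, 0.535, 0.458, 0.54]
contact_force: [0.9, -0.1, -0.4]
gripper_width: 85.4
```

Call:
arm_command --increments '[[[0,0,0],[-2,-2,-30],0],[[0,0,0],[-2,-2,-70],0],[[0,0,0],[-2,-2,-105],0],[[0,0,0],[-2,-2,-117],0],[[0,0,0],[-2,-2,-117],0.5]]'

```text
clock: 11.25
position: [642.6, -43.9, 16.4]
ee_rot: [-0.46, 0.537, 0.459, 0.538]
contact_force: [0.1, -0.7, 0.7]
gripper_width: 73.2
```

Call:
arm_command --increments '[[[0,0,0],[0,0,0],1],[[0,0,0],[0,0,0],1],[[0,0,0],[0,0,0],1],[[0,0,0],[0,0,0],1],[[0,0,0],[0,0,0],1]]'

```text
clock: 11.75
position: [643.8, -43.8, 18.2]
ee_rot: [-0.461, 0.536, 0.458, 0.539]
contact_force: [-0.0, 0.2, 6.1]
gripper_width: 15.3
```

Call:
arm_command --increments '[[[0,0,0],[0,0,20],1],[[0,0,0],[0,0,50],1],[[0,0,0],[-5,-9,85],1],[[0,0,0],[-20,-35,105],1],[[0,0,0],[-43,-75,110],1]]'

```text
clock: 12.25
position: [603.1, -118.2, 131.5]
ee_rot: [-0.463, 0.533, 0.458, 0.54]
contact_force: [0.5, -0.7, -0.5]
gripper_width: 14.7
```

```bash
python3 st.py
python3 - <<'E'
from h import *
p,d=imaging.get_image("wrist"); cv2.imwrite("pics/w4.png",p)
E
```

```text
t 12.25 pos [ 603.1 -118.2  131.5] jaw 171.2 down [ 0.012 -0.    -1.   ] w 14.7 F [ 0.5 -0.7 -0.5] j [ 0.07  0.42 -0.13  0.   -1.01 -0.22]
```

View pics/w4.png

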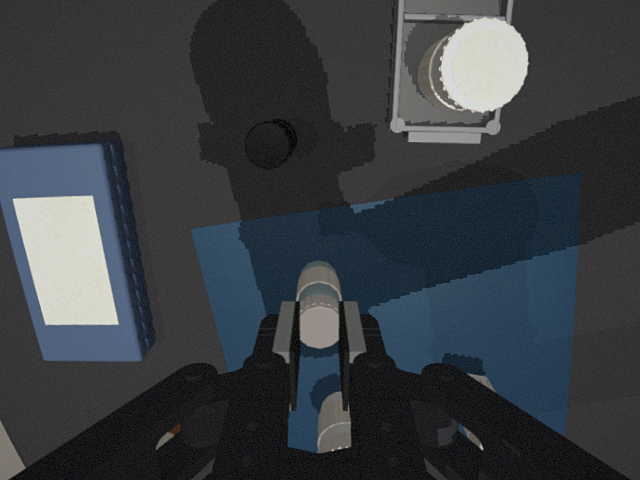

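Small vial held upright at (320,320); pot is standing in the wide compartment. On to the narrow one.

Call:
arm_command --increments '[[[0,0,0],[-20,-34,0],1],[[0,0,0],[-43,-74,0],1],[[0,0,0],[-66,-114,0],1],[[0,0,0],[-90,-154,0],1],[[0,0,0],[-110,-188,0],1]]'

```text
clock: 12.8
position: [485.9, -313.0, 130.9]
ee_rot: [-0.46, 0.537, 0.457, 0.54]
contact_force: [0.4, 0.3, -1.5]
gripper_width: 14.7
```

Call:
arm_command --increments '[[[0,0,0],[-6,-11,0],1],[[0,0,0],[-6,-11,-15],1],[[0,0,0],[-6,-11,-45],1],[[0,0,0],[-6,-11,-75],1],[[0,0,0],[-6,-11,-90],1]]'

```text
clock: 13.3
position: [478.5, -322.8, 38.2]
ee_rot: [-0.458, 0.537, 0.458, 0.54]
contact_force: [0.4, 0.3, -0.4]
gripper_width: 15.2
```

Call:
arm_command --increments '[[[0,0,0],[4,2,0],1],[[0,0,0],[8,4,0],1],[[0,0,0],[8,4,-6],1],[[0,0,0],[8,4,-12],1],[[0,0,0],[8,4,-13],1]]'

```text
clock: 13.8
position: [486.2, -318.5, 24.9]
ee_rot: [-0.458, 0.537, 0.459, 0.54]
contact_force: [0.3, 0.1, 0.0]
gripper_width: 15.1
```

Call:
arm_command --increments '[[[0,0,0],[0,0,-1],1],[[0,0,0],[0,0,-2],1],[[0,0,0],[0,0,-3],1],[[0,0,0],[0,0,-4],1],[[0,0,0],[0,0,-4],1]]'

```text
clock: 14.3
position: [486.3, -318.6, 21.2]
ee_rot: [-0.458, 0.537, 0.458, 0.54]
contact_force: [0.2, 0.6, 1.9]
gripper_width: 15.4
```

Call:
arm_command --increments '[[[0,0,0],[0,0,-1],0.95],[[0,0,0],[0,0,-1],0.3],[[0,0,0],[0,0,-1],0],[[0,0,0],[0,0,0],0],[[0,0,0],[0,0,8],0]]'

```text
clock: 14.8
position: [485.4, -318.3, 28.4]
ee_rot: [-0.457, 0.538, 0.459, 0.539]
contact_force: [0.0, -1.1, 0.3]
gripper_width: 72.4
```

Call:
arm_command --increments '[[[0,0,0],[0,0,30],0],[[0,0,0],[0,0,75],0],[[0,0,0],[4,12,110],0],[[0,0,0],[18,52,115],0],[[0,0,0],[32,96,115],0]]'

```text
clock: 15.3
position: [518.8, -222.3, 146.3]
ee_rot: [-0.458, 0.537, 0.457, 0.541]
contact_force: [-0.0, 0.9, -0.6]
gripper_width: 85.7
```

Call:
arm_command --increments '[[[0,0,0],[15,45,0],0],[[0,0,0],[31,92,0],0],[[0,0,0],[46,138,0],0],[[0,0,0],[61,184,0],0],[[0,0,0],[72,220,0],0]]'

```text
clock: 15.8
position: [591.5, 0.3, 147.1]
ee_rot: [-0.459, 0.536, 0.457, 0.541]
contact_force: [-0.3, 0.7, -0.3]
gripper_width: 85.0
```

```bash
python3 st.py
```

```text
t 15.8 pos [5.915e+02 3.000e-01 1.471e+02] jaw 170.7 down [ 0.007  0.003 -1.   ] w 85.0 F [-0.3  0.7 -0.3] j [ 0.27  0.37 -0.16 -0.   -1.03 -0.44]
```

PotA at (610.5,62): shift (19,62), z to 26.

Call:
arm_command --increments '[[[0,0,0],[12,38,0],0],[[0,0,0],[19,60,0],0],[[0,0,0],[19,62,0],0],[[0,0,0],[19,62,-20],0],[[0,0,0],[19,62,-40],0]]'

```text
clock: 16.3
position: [610.7, 62.3, 107.6]
ee_rot: [-0.459, 0.536, 0.457, 0.542]
contact_force: [0.7, -0.4, -0.9]
gripper_width: 85.4
```

```bash
python3 st.py
python3 - <<'E'
from h import *
p,d=imaging.get_image("wrist"); q,_=imaging.get_image("top"); cv2.imwrite("pics/w5.png",np.vstack([cv2.resize(p,(400,300)),q[250:450,300:500].repeat(2,0).repeat(2,1)[:300]]))
E
```

```text
t 16.3 pos [610.7  62.3 107.6] jaw 170.7 down [ 0.009  0.003 -1.   ] w 85.4 F [ 0.7 -0.4 -0.9] j [ 0.36  0.44 -0.16 -0.   -0.96 -0.53]
```

View pics/w5.png

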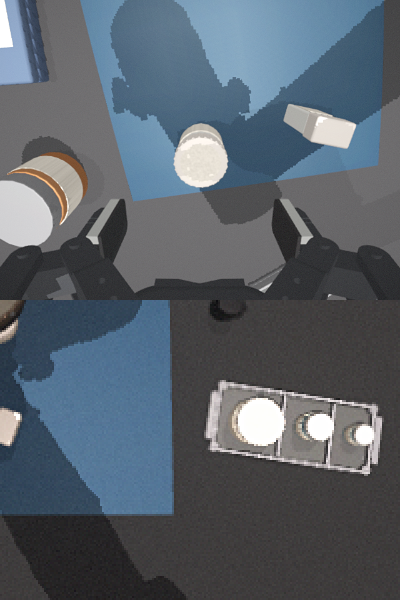

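The pot is centred at (200,160) in the wrist half; the kidney tray half shows pot, vial and small vial standing in their compartments. Descend.

Call:
arm_command --increments '[[[0,0,0],[0,0,-30],0],[[0,0,0],[0,0,-65],0],[[0,0,0],[0,0,-80],0],[[0,0,0],[0,0,-82],0],[[0,0,0],[0,0,-82],0.2]]'

```text
clock: 16.9
position: [608.8, 60.9, 23.6]
ee_rot: [-0.458, 0.538, 0.458, 0.54]
contact_force: [-0.1, 1.1, 0.8]
gripper_width: 73.3
```

Call:
arm_command --increments '[[[0,0,0],[0,0,0],1],[[0,0,0],[0,0,0],1],[[0,0,0],[0,0,0],1],[[0,0,0],[0,0,0],1],[[0,0,0],[0,0,0],1]]'

```text
clock: 17.4
position: [610.5, 61.2, 26.1]
ee_rot: [-0.459, 0.537, 0.457, 0.541]
contact_force: [0.1, 0.6, 6.3]
gripper_width: 45.9
```

Call:
arm_command --increments '[[[0,0,0],[0,0,20],1],[[0,0,0],[0,0,50],1],[[0,0,-5],[-3,9,80],1],[[0,0,-12],[-12,36,90],1],[[0,0,-20],[-26,75,90],1]]'

```text
clock: 17.9
position: [586.0, 136.3, 119.0]
ee_rot: [-0.356, 0.608, 0.353, 0.616]
contact_force: [1.1, 0.7, -1.7]
gripper_width: 45.8
```

Call:
arm_command --increments '[[[0,0,-7],[-14,40,0],1],[[0,0,-14],[-28,80,0],1],[[0,0,-21],[-42,120,0],1],[[0,0,-28],[-52,150,0],1],[[0,0,-33],[-56,160,0],1]]'

```text
clock: 18.4
position: [528.9, 299.4, 119.4]
ee_rot: [-0.168, 0.684, 0.164, 0.691]
contact_force: [0.1, -0.7, -1.1]
gripper_width: 45.6
```

```bash
python3 st.py
```

```text
t 18.4 pos [528.9 299.4 119.4] jaw 117.2 down [ 0.012 -0.004 -1.   ] w 45.6 F [ 0.1 -0.7 -1.1] j [ 0.79  0.42 -0.16  0.01 -0.98 -1.89]
```

Call:
arm_command --increments '[[[0,0,0],[0,-1,-30],1],[[0,0,0],[0,-1,-60],1],[[0,0,0],[0,-1,-80],1],[[0,0,0],[0,-1,-85],1],[[0,0,0],[0,-1,-86],1]]'

```text
clock: 18.9
position: [528.8, 298.2, 33.2]
ee_rot: [-0.169, 0.684, 0.164, 0.691]
contact_force: [-0.1, -0.3, -0.5]
gripper_width: 45.6
```

Call:
arm_command --increments '[[[0,0,0],[0,0,-1],1],[[0,0,0],[0,0,-2],1],[[0,0,0],[0,0,-3],1],[[0,0,0],[0,0,-4],1],[[0,0,0],[0,0,-4],1]]'

```text
clock: 19.4
position: [528.9, 298.2, 29.4]
ee_rot: [-0.168, 0.684, 0.164, 0.691]
contact_force: [0.1, 0.7, -0.6]
gripper_width: 45.9
```

Call:
arm_command --increments '[[[0,0,0],[0,0,-1],1],[[0,0,0],[0,0,-1],1],[[0,0,0],[0,0,-2],1],[[0,0,0],[0,0,-2],1],[[0,0,0],[0,0,-2],1]]'

```text
clock: 19.9
position: [529.4, 298.5, 29.1]
ee_rot: [-0.169, 0.683, 0.164, 0.691]
contact_force: [-2.7, -0.3, 8.0]
gripper_width: 45.6
```

Seated. Release, back off, and go to the mailer (499.7,49.3), jaw to 161.4.

Call:
arm_command --increments '[[[0,0,0],[0,0,0],0.3],[[0,0,0],[0,0,0],0],[[0,0,0],[0,0,0],0],[[0,0,0],[0,0,0],0],[[0,0,0],[0,0,15],0]]'

```text
clock: 20.4
position: [527.9, 297.2, 41.8]
ee_rot: [-0.169, 0.685, 0.163, 0.69]
contact_force: [0.7, -0.3, 0.3]
gripper_width: 85.7
```

Call:
arm_command --increments '[[[0,0,0],[0,0,40],0],[[0,0,0],[0,0,80],0],[[0,0,7],[-2,-18,110],0],[[0,0,14],[-7,-60,115],0],[[0,0,21],[-12,-105,115],0]]'

```text
clock: 20.9
position: [516.4, 192.4, 158.3]
ee_rot: [-0.293, 0.64, 0.289, 0.649]
contact_force: [0.6, -1.2, 0.1]
gripper_width: 85.0
```

Call:
arm_command --increments '[[[0,0,7],[-5,-45,0],0],[[0,0,14],[-10,-90,0],0],[[0,0,21],[-15,-130,0],0],[[0,0,23],[-16,-143,0],0],[[0,0,23],[-16,-143,0],0]]'

```text
clock: 21.4
position: [499.9, 47.5, 158.4]
ee_rot: [-0.414, 0.57, 0.411, 0.579]
contact_force: [0.4, -0.1, 0.0]
gripper_width: 85.1
```

```bash
python3 st.py
python3 - <<'E'
from h import *
p,d=imaging.get_image("wrist"); q,_=imaging.get_image("top"); cv2.imwrite("pics/w6.png",np.vstack([cv2.resize(p,(400,300)),q[250:400,100:300].repeat(2,0).repeat(2,1)[:300]]))
E
```

```text
t 21.4 pos [499.9  47.5 158.4] jaw 161.4 down [ 0.013  0.004 -1.   ] w 85.1 F [ 0.4 -0.1  0. ] j [ 0.42  0.21 -0.36  0.   -0.98 -0.75]
```

View pics/w6.png

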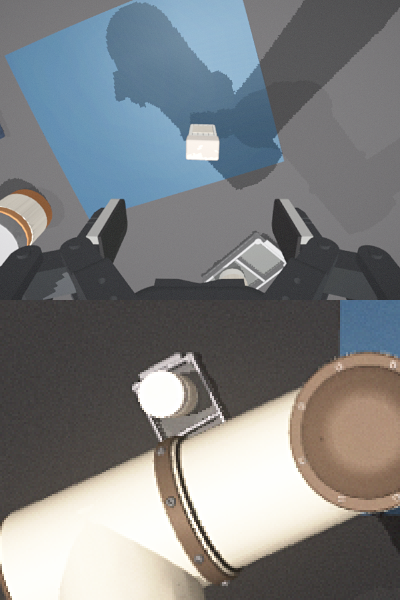

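Mailer is square to the jaws at (202,142); pot in the smear tray's wide compartment. Descend.

Call:
arm_command --increments '[[[0,0,0],[0,2,-35],0],[[0,0,0],[0,2,-75],0],[[0,0,0],[0,2,-110],0],[[0,0,0],[0,2,-125],0],[[0,0,0],[0,2,-126],0.3]]'

```text
clock: 22.0
position: [499.1, 51.8, 29.8]
ee_rot: [-0.414, 0.571, 0.412, 0.576]
contact_force: [0.2, -0.7, -0.1]
gripper_width: 73.2
```

Call:
arm_command --increments '[[[0,0,0],[0,0,0],1],[[0,0,0],[0,0,0],1],[[0,0,0],[0,0,0],1],[[0,0,0],[0,0,0],1],[[0,0,0],[0,0,0],1]]'

```text
clock: 22.5
position: [500.2, 52.4, 31.2]
ee_rot: [-0.415, 0.57, 0.412, 0.577]
contact_force: [-0.8, 1.1, 4.9]
gripper_width: 32.5
```

Call:
arm_command --increments '[[[0,0,0],[0,0,20],1],[[0,0,0],[0,0,55],1],[[0,0,-5],[-1,9,85],1],[[0,0,-12],[-4,36,100],1],[[0,0,-20],[-8,76,100],1]]'

```text
clock: 23.0
position: [493.4, 128.6, 134.0]
ee_rot: [-0.307, 0.632, 0.303, 0.643]
contact_force: [0.6, 0.7, -1.4]
gripper_width: 33.0
```

Call:
arm_command --increments '[[[0,0,-7],[-4,40,0],1],[[0,0,-14],[-8,80,0],1],[[0,0,-21],[-12,115,0],1],[[0,0,-24],[-14,140,0],1],[[0,0,-24],[-15,144,0],1]]'

```text
clock: 23.5
position: [478.0, 275.0, 133.7]
ee_rot: [-0.169, 0.682, 0.164, 0.692]
contact_force: [-1.3, -0.1, -0.8]
gripper_width: 32.3
```

```bash
python3 st.py
python3 - <<'E'
from h import *
p,d=imaging.get_image("wrist"); cv2.imwrite("pics/w7.png",p)
E
```

```text
t 23.5 pos [478.  275.  133.7] jaw 117.2 down [ 0.016 -0.004 -1.   ] w 32.3 F [-1.3 -0.1 -0.8] j [ 0.82  0.32 -0.29  0.02 -0.96 -1.93]
```

View pics/w7.png

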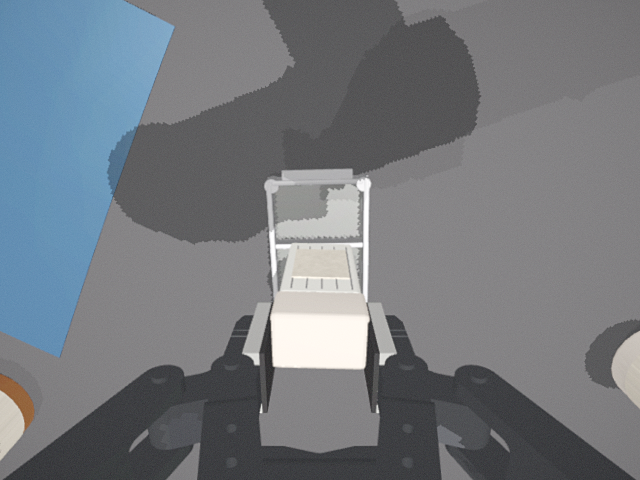

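Run:
```python
from h import *
s=readout.read_state();C=cam("wrist",s)
r=onplane(C,[(272,184),(364,185),(276,245),(363,245)],15);print(r.round(1),r.mean(0).round(1))
b=onplane(C,[(273,366),(366,368),(272,292),(366,292)],s["position"][2]-31.2+80);print(b.round(1))
```

```text
[[469.3 231.7  15. ]
 [439.8 290.3  15. ]
 [509.7 254.   15. ]
 [479.7 311.7  15. ]] [474.6 271.9  15. ]
[[490.  263.9 182.4]
 [475.5 293.3 182.4]
 [463.9 251.4 182.4]
 [449.7 278.7 182.4]]
```

Call:
arm_command --increments '[[[0,0,0],[1,-2,-30],1],[[0,0,0],[1,-2,-60],1],[[0,0,0],[1,-2,-85],1],[[0,0,0],[1,-2,-94],1],[[0,0,0],[1,-2,-96],1]]'

```text
clock: 24.05
position: [478.4, 270.6, 36.7]
ee_rot: [-0.17, 0.683, 0.163, 0.691]
contact_force: [-0.2, -0.4, -0.3]
gripper_width: 32.6
```

Call:
arm_command --increments '[[[0,0,0],[0,0,-1],1],[[0,0,0],[0,0,-2],1],[[0,0,0],[0,0,-3],1],[[0,0,0],[0,0,-4],1],[[0,0,0],[0,0,-5],1]]'

```text
clock: 24.55
position: [479.5, 271.3, 34.2]
ee_rot: [-0.17, 0.682, 0.163, 0.692]
contact_force: [-3.3, -1.5, 15.7]
gripper_width: 32.9
```

Call:
arm_command --increments '[[[0,0,0],[0,0,0],1],[[0,0,0],[0,0,0],0.3],[[0,0,0],[0,0,0],0],[[0,0,0],[0,0,0],0],[[0,0,0],[0,0,5],0]]'

```text
clock: 25.05
position: [478.9, 270.8, 38.5]
ee_rot: [-0.17, 0.683, 0.163, 0.692]
contact_force: [0.7, -0.1, 1.0]
gripper_width: 85.0
```

Call:
arm_command --increments '[[[0,0,0],[0,0,30],0],[[0,0,0],[0,0,70],0],[[0,0,0],[0,0,115],0],[[0,0,0],[0,0,150],0],[[0,0,0],[0,-30,160],0]]'

```text
clock: 25.55
position: [481.5, 244.0, 203.6]
ee_rot: [-0.17, 0.679, 0.166, 0.695]
contact_force: [1.4, -0.9, -0.1]
gripper_width: 85.2
```

Call:
arm_command --increments '[[[0,0,0],[0,-45,0],0],[[0,0,0],[0,-90,0],0],[[0,0,0],[0,-135,0],0],[[0,0,0],[0,-180,0],0],[[0,0,0],[0,-220,0],0]]'

```text
clock: 26.05
position: [481.0, 22.1, 204.0]
ee_rot: [-0.17, 0.679, 0.166, 0.695]
contact_force: [0.5, -0.4, 0.4]
gripper_width: 85.7
```

Call:
arm_command --increments '[[[0,0,0],[0,-10,0],0],[[0,0,0],[0,-10,0],0],[[0,0,0],[0,-10,0],0],[[0,0,0],[0,-10,0],0],[[0,0,0],[0,-10,0],0]]'

```text
clock: 26.55
position: [481.1, 13.1, 204.0]
ee_rot: [-0.171, 0.679, 0.166, 0.695]
contact_force: [0.2, 0.5, -0.1]
gripper_width: 85.7
```

```bash
cat > chk.py <<'E'
from h import *
q,d=imaging.get_image("top"); cs,_=imaging.get_image("scene"); C=cam("top")
vv,uu=np.mgrid[0:480,0:640]
P=bydepth(C,np.c_[uu.ravel(),vv.ravel()],d.ravel()).reshape(480,640,3)
for n,t,h,r in [("potK",(505,-208),73,30),("vial",(495.5,-269.7),65,20),("mini",(486.5,-318),53,16),("potS",(528.6,298.7),73,32),("mailer",(476.4,271.3),83,26)]:
    m=(d>0)&(np.hypot(P[...,0]-t[0],P[...,1]-t[1])<r)&(abs(P[...,2]-h)<9)
    if m.sum()>4: 
        a=P[m]; c=cv2.minAreaRect(a[:,:2].astype(np.float32)); print(n,m.sum(),"off",(np.array(c[0])-t).round(1),"size",np.round(c[1]),"ztop",np.percentile(a[:,2],[5,50,95]).round(1),"want",h)
    else: print(n,"hidden/none",m.sum())
a=q[240:400,130:520]; cv2.imwrite("pics/end.png",np.vstack([cv2.resize(a,(640,263)),cv2.resize(cs[100:400],(640,300))]))
E
python3 st.py; python3 chk.py
```

```text
t 26.55 pos [481.1  13.1 204. ] jaw 117.6 down [ 0.023 -0.001 -1.   ] w 85.7 F [ 0.2  0.5 -0.1] j [ 0.37  0.12 -0.35  0.01 -1.08 -1.47]
potK 459 off [-1.4  1.7] size [47. 48.] ztop [70.6 74.2 76.8] want 73
vial 155 off [2.  1.1] size [27. 27.] ztop [60.5 66.3 69.1] want 65
mini 71 off [ 1.4 -0.4] size [18. 17.] ztop [47.2 53.7 57.2] want 53
potS 428 off [ 3.1 -0.2] size [46. 47.] ztop [70.3 74.2 76.9] want 73
mailer 197 off [ 1.6 -0.9] size [22. 34.] ztop [77.1 83.7 86.6] want 83
```

View pics/end.png

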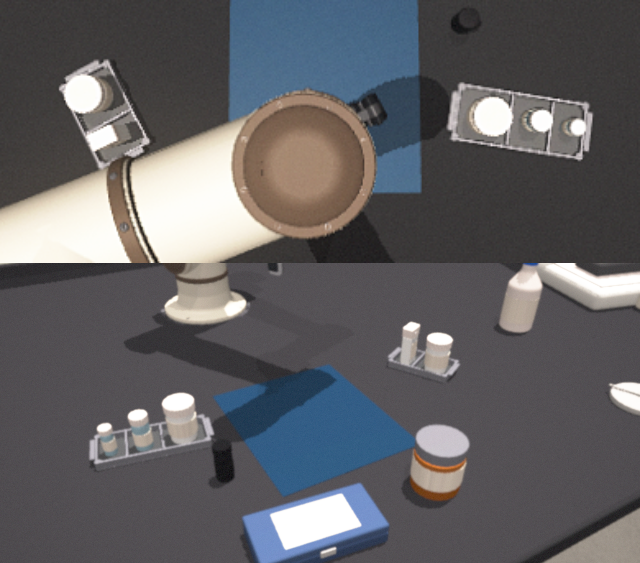

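All five items stand upright in their compartments: kidney tray at lower left of the scene view around (150,425), smear tray at (423,355). The jar, slide box and black look-alike have not moved.

```bash
python3 -c "
from bench import arm; print(arm.job_done())"
```

```text
the job is handed in; nothing more can be done
None
```

Both kits are made up and the job was handed in at about 27 s on the robot's clock; no verdict was reported.

- **Kidney tray:** a pot stands in the widest compartment, the slim vial in the middle one and the small vial in the narrowest.
- **Smear tray:** the other pot stands in the wider compartment and the slide mailer in the narrower.

**Last checks:** the top camera put every item within about 3 mm of its compartment centre. Median top heights were within 1.5 mm of what standing on the floors should give. In the final views all five were upright and the gripper was clear of everything. The amber jar, slide box and black look-alike showed no visible shift, though I judged that by eye and did not measure it.

**Two oddities:**
- The small vial read about 2 mm narrower in the jaws than expected, but stayed upright and seated.
- The mailer met its compartment floor at about 16 N, more than the other items but well under the 40 N limit.

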